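# Unlock the label printer's ribbon cassette and lift it out

### The arm

A 6-joint arm with a two-finger parallel gripper is mounted at the origin on a cart in front of the work surface, level with it; the furniture and walls round the work are solid. World frame = base frame: x ahead of the robot, y to its left, z up, the work surface at z = 0. Lengths are in m, angles in rad, forces in N, time in s.
With the tool pointing down it reaches from about 0.4 to 0.825 m from the base axis. Payload 7 kg.
Tool frame: the origin (TCP) lies on the centre line of the jaws, within the pads' length; the fingertips stand tip_reach ahead of it and the grasp point (between the pads) is the TCP (tip_reach is the distance from the TCP to the fingertips, in m); z points along the fingers, y is the line along which they close (so a half turn about z gives the same grasp; the last joint's range is limited). The gripper opens to 88 mm and grips with 3 to 60 N. Pads are 19 mm wide; open, the fingers measure 130 mm over their backs; the gripper's body (78 mm by 193 mm) begins 47 mm behind the grasp point.
Start: joints at [1.632, 0.359, 0.012, 0, -1.224, -0.288], TCP at [0.152, 0.658, 0.246] pointing down, gripper open.
Joint ranges: [-3.07, 3.07], [-1.43, 2.12], [-1.02, 1.25], [-3.03, 1.67], [-3.05, -0], [-3.03, 3.03]. Speed limits (rad/s): [2.39, 2.39, 3.01, 3.14, 3.14, 3.14].

### API

Orientations are given as [roll, pitch, yaw] about the fixed x, y, z axes, in that order (R = Rz(yaw) Ry(pitch) Rx(roll)).
In Python, from station import get_state, grab_frame, calibration, job_done, find_in, mark_of, tip_reach gives the robot as it stands.
- The arm moves only by the shell command python3 -m handwheel 'ROWS' [OPENING] [FORCE]. ROWS is JSON, a list of rows, each an object with "delta_pos": the shift along the world's x, y, z in units of 30 mm (1.0 is 30 mm), a list of three; "dr": the turn, a rotation vector about the world's x, y, z in degrees, a list of three. In form: [{"delta_pos": [tx, ty, tz], "dr": [rx, ry, rz]}, ...]. A call has 1 to 10 rows; each row shifts and turns the commanded pose from where the row before left it; what a row does not reach is not made up. A row lasts 1/10 s, in which the tool goes at most 50 mm and 8.59 degrees, less where a joint would pass 70% of its speed; a pose out of reach is approached as far as the arm can. A call is refused whole if a number of a shift passes 1 or a number of a turn 8.59, either way. A call with a gripper value outside its range is refused whole. OPENING is the closure, from -1 (fully open) to 1 (shut), set as the call begins (- or left out, the last holds). The fingers move at their own pace and stop on an object; FORCE is the grip in N (left out, the last holds). Time passes only in rows, so rows that do not move let the fingers close. It gives the time, the measured TCP pose, the force, the opening and the grip force at its end, in the units of the state.
- get_state(): the state, without advancing time (a new reading comes with each control period).
- grab_frame(name): name is "side" or "top"; returns the picture (400x640x3 uint8, red, green, blue); there is no depth.
- calibration(name): a dict with "fx", "fy", "cx", "cy" (pixels), "k1" (the pictures are not rectified: a ray, as slopes to the right and down, at radius r is drawn at 1 + k1 r^2 times it, then the intrinsics apply), "extrinsics" (4x4, takes a point from world to camera coordinates). Camera axes: x right, y down, z forward; pixel columns grow to the right and rows downward; lengths in m; the calibration is good to about 2 mm. A picture is of the moment at which its call begins. calibration takes no time and is no camera call.
- job_done(): hands the job in; it is judged then, once.
Trained networks look in the newest picture that a camera, given by its name, has taken for a name from the list of things; names that differ only in an ending like _2 or _b are one class to them, and where a whole thing is asked for, a point or a joint stands for the part that bears it (a point fixed in the world has none). Each returns a list of dicts, best first, with "conf" (0 to 1); they miss things now and then, are a little off and sometimes report something else, mostly with a low value. They report only what shows in the picture. A call takes as long as a camera call. They do not tell look-alikes from the thing itself.
- find_in(camera, query): "location" ([column, row] in pixels, amid what is visible of it).
- mark_of(camera, query): "location" ([column, row] in pixels: a listed point, or the origin of a listed thing).
The state is a dict: "t": time; "q": joint angles; "qd": joint speeds; "joint_efforts": joint torques, N m; "eef_pos": TCP position; "ee_rot": TCP orientation; "force": force on the tool from outside, world axes, zero at the start; "moment": the same for the moment, N m; "width": finger opening in m; "gripper_force": force on a finger pad.
Only numpy, scipy, OpenCV 4.12 (cv2) and the standard library are available. Lean on these libraries where they do the work, as an engineer would, in place of code of your own. Each camera call takes 0.05 s, during which the arm holds its last target. There are 200 camera calls.

### The job

Free the ribbon cassette of the label printer: pull the upright transport-lock tag out of the slot on top of the cassette and hang it by its eye on the peg of the stand. Then squeeze the cassette's two side catches together and lift the cassette straight up, at least 10 cm above where it sat. Finish still holding it up there, level and with both catches squeezed, and leave the other things on the counter where they are.

Things in the scene. Friction and masses are not known exactly. Their poses are not given: they have to be found in the camera images.
- dock: cradle of the label printer: white open-topped housing fixed to the counter, 130 x 92 x 48 mm, origin at the centre of its underside, on the counter; x runs along its length, away from the robot, y to its left. The cassette sits in it on a floor 8 mm above the counter; the walls end 48 mm above the counter
- cassette: black ribbon cassette, 100 mm (x) x 50 mm (y) x 48 mm, 0.2 kg, seated in the cradle with the same axes; origin at the centre of its underside. Two ribs on its top (18 mm high, up to 66 mm above the underside, 24 mm along y, 20 mm over both along x) form the slot for the tag, between the two side catches
- cassette_grip (a point): midway between the cassette's two grey upright catch plates (one each side; 24 mm wide, 5 mm thick, outer faces 54 mm apart at rest), 72 mm above its underside. The plates end 90 mm above the underside, 98 mm above the counter; hooks at their feet hold the cassette in the cradle. Its y axis is the line along which to squeeze; z points up
- catch_left (a joint): inward travel of the catch plate at +y of the cassette, m: 0 at rest, 0.006 pressed to its stop (outer faces then 42 mm apart if both are pressed). Springs back; 2 N to start, 5 N at the stop. The hook is free of the cradle from about 0.004. The tag standing between the plates keeps them from being squeezed
- catch_right (a joint): the same for the catch plate at -y of the cassette
- tag: transport-lock tag: upright aluminium plate, 6 mm thick (x), 40 mm wide (y), 122 mm high, 60 g, its top 37 mm a 26 mm wide grip; origin at the centre of its foot. It stands loosely in the 8 mm wide slot on the cassette (18 mm deep, foot 48 mm above the cassette's underside, with the cassette's axes) and is pulled straight up. A round eye of 18 mm diameter goes through it along x
- tag_grip (a point): centre of the tag's grip, 103 mm above its foot, 19 mm below its top; pinch the plate across its 6 mm thickness (along x)
- tag_eye (a point): centre of the tag's eye, 68 mm above its foot, 35 mm below tag_grip
- peg_stand: fixed peg stand: round foot 90 mm across, 12 mm post that ends 128 mm above the counter; origin at the centre of its underside. From the post a round peg, 8 mm thick, points along the stand's -x (roughly to the robot) and rises outward by 10 degrees; its axis leaves the post 120 mm above the counter
- peg_mid (a point): point on the peg's axis 35 mm out from the post's axis, 126 mm above the counter; same axes as the stand
- peg_tip (a point): centre of the peg's 10 mm ball end, 62 mm out from the post's axis, 131 mm above the counter
- balm_tin_1: white round balm tin, 50 mm across, 21 mm high, a loose bystander, to be left where it is; origin at the centre of its underside
- soap_1: wrapped soap bar, 53 x 78 x 28 mm, a loose bystander, to be left where it is; origin at the centre of its underside
- soap_2: wrapped soap bar, 53 x 78 x 28 mm, a loose bystander, to be left where it is; origin at the centre of its underside
- call_bell: domed counter bell, 70 mm across, 50 mm high, a loose bystander, to be left where it is; origin at the centre of its underside
- matchbox: matchbox, 36 x 53 x 16 mm, a loose bystander, to be left where it is; origin at the centre of its underside
- ring_box: walnut ring box, 75 x 88 x 47 mm, a loose bystander, to be left where it is; origin at the centre of its underside
Mind the look-alikes: they are no part of the job. Leave any green or red look-alike of the cassette alone. Leave any pink look-alike of the dock alone.

How it is judged:
On the way:
1. the tag hangs by its eye on the peg, let go, with the cassette still in the cradle (x of tag_eye in the frame of peg_stand between -0.063 and -0.004 m and y of tag_eye in the frame of peg_stand between -0.01 and 0.01 m and height (world z) of tag_eye between 0.105 and 0.142 m and contact force between tag and peg_stand above 0.1 N and contact force between tag and the fingers below 0.05 N and distance between cassette and dock below 0.02 m), for 0.3 s.
At the end, for the whole second after the job is handed in: the tag hangs by its eye on the peg (eye centre within 10 mm of the peg sideways, between post and tip, let go); the cassette is held still by the fingers, 80 mm or more above where it sat, tilted under 0.25 rad, both catches squeezed by more than 4 mm, touching neither cradle nor stand (x of tag_eye in the frame of peg_stand between -0.063 and -0.004 m and y of tag_eye in the frame of peg_stand between -0.01 and 0.01 m and height (world z) of tag_eye between 0.105 and 0.142 m and contact force between tag and peg_stand above 0.1 N and contact force between tag and the fingers below 0.05 N and z of cassette in the frame of dock above 0.088 m and angle between cassette's own z axis and vertical below 0.25 rad and linear speed of cassette below 0.05 m/s and value of joint each of catch_left, catch_right above 0.004 m and contact force between the fingers and cassette above 3 N and contact force between cassette and dock below 0.05 N and contact force between cassette and peg_stand below 0.05 N); the arm keeps its last pose, push and grip.
It fails at once if a bystander is moved by more than 25 mm (distance of any of balm_tin_1, soap_1, soap_2, call_bell, matchbox, ring_box from where it was at the start of the episode above 0.025 m).
It also fails if it takes over 54 s, if anything falls off the work surface, if the arm or the gripper's body presses on something with over 40 N, if the wrist force passes 120 N, or if a joint passes its speed limit or range.

## Working session

There is one attempt and no reset: what is moved stays moved. The work goes in short steps, Python scripts to look and compute and a shell command to move; the robot and the scene stay as the last step left them, time stands still between calls to the robot, and variables do not carry over. Pictures are saved under pics/ and viewed, at most 12 in all, crops included, and the job is handed in when it is done.

```bash
mkdir -p pics; ls; cat > h.py <<'E'
import numpy as np, cv2
from station import *
def K(c):
    d=calibration(c); return d, np.array([[d['fx'],0,d['cx']],[0,d['fy'],d['cy']],[0,0,1.]]), np.array([d['k1'],0,0,0,0.]), np.array(d['extrinsics'])
def ray(c,uv):
    d,k,D,E=K(c); p=cv2.undistortPoints(np.array([[uv]],float),k,D)[0,0]
    R=E[:3,:3];t=E[:3,3]; return -R.T@t, R.T@np.array([p[0],p[1],1.])
def atz(c,uv,z):
    o,r=ray(c,uv); return o+r*(z-o[2])/r[2]
def proj(c,P):
    d,k,D,E=K(c); return cv2.projectPoints(np.array(P,float).reshape(-1,3),cv2.Rodrigues(E[:3,:3])[0],E[:3,3],k,D)[0][:,0]
def tri(obs):
    A=np.zeros((3,3));b=np.zeros(3)
    for c,uv in obs:
        o,r=ray(c,uv); r=r/np.linalg.norm(r); M=np.eye(3)-np.outer(r,r); A+=M;b+=M@o
    return np.linalg.solve(A,b)
def save(c,n):
    f=grab_frame(c); cv2.imwrite('pics/'+n,f[:,:,::-1]); return f
E
python3 - <<'E'
from h import *
np.set_printoptions(precision=4,suppress=True)
print(tip_reach, get_state())
fs=[save(c,c+'0.png') for c in('top','side')]
for c in('top','side'):
    print(c, (-K(c)[3][:3,:3].T@K(c)[3][:3,3]))
    for q in('dock','cassette','cassette_grip','tag','tag_grip','tag_eye','peg_stand','peg_mid','peg_tip','ring_box','call_bell'):
        print(c,q,[(np.round(m['location'],1).tolist(),round(m['conf'],2)) for m in mark_of(c,q)[:3]])
E
```

```text
pics
0.019 {'t': 0.0, 'q': array([ 1.6321,  0.3594,  0.0111, -0.0003, -1.2241, -0.2881]), 'qd': array([-0.001 , -0.001 ,  0.    ,  0.0009, -0.0009,  0.0017]), 'joint_efforts': array([  0.0021, -58.273 ,  29.3043,   6.9967,   0.0069,  -0.0002]), 'eef_pos': array([0.1517, 0.6573, 0.2446]), 'ee_rot': array([ 3.14  , -0.0001, -0.2269]), 'force': array([ 0.6831, -0.6307, -0.3444]), 'moment': array([ 0.0167, -0.0007, -0.0185]), 'gripper_force': 0.0, 'width': 0.08761549799865843}
top [0.2482 0.2012 1.3059]
top dock [([314.1, 193.5], 0.59), ([176.1, 230.1], 0.57), ([314.3, 195.9], 0.22)]
top cassette [([414.0, 260.3], 0.83), ([327.8, 258.8], 0.7), ([257.0, 193.2], 0.62)]
top cassette_grip [([415.0, 256.9], 0.97), ([314.2, 190.5], 0.67), ([316.5, 190.8], 0.65)]
top tag [([313.6, 191.9], 0.39)]
top tag_grip [([312.2, 182.4], 0.68)]
top tag_eye [([314.0, 185.7], 0.5)]
top peg_stand [([414.0, 203.8], 0.89), ([314.9, 194.8], 0.72), ([422.9, 203.6], 0.25)]
top peg_mid [([425.4, 203.6], 0.98)]
top peg_tip [([427.8, 212.8], 0.71)]
top ring_box [([256.0, 193.8], 0.77)]
top call_bell [([267.6, 222.4], 0.66), ([313.1, 191.6], 0.61)]
side [-0.0518 -1.266   1.0374]
side dock [([257.0, 174.4], 0.85), ([325.8, 216.2], 0.58), ([365.9, 267.8], 0.41)]
side cassette [([278.9, 233.4], 0.75), ([307.1, 275.6], 0.73), ([324.9, 213.5], 0.51)]
side cassette_grip [([280.0, 216.1], 0.73), ([326.5, 198.9], 0.57), ([303.9, 260.5], 0.57)]
side tag []
side tag_grip [([325.7, 180.0], 0.55)]
side tag_eye [([327.5, 192.1], 0.41)]
side peg_stand [([365.8, 265.9], 0.73)]
side peg_mid [([352.6, 237.8], 0.63)]
side peg_tip [([351.1, 237.5], 0.57)]
side ring_box [([309.9, 191.3], 0.81)]
side call_bell [([289.8, 201.0], 0.52), ([349.1, 235.9], 0.33)]
```

```bash
python3 - <<'E'
import cv2
for c,(x0,x1,y0,y1) in {'top':(150,450,130,310),'side':(220,420,150,300)}.items():
    a=cv2.imread(f'pics/{c}0.png')[y0:y1,x0:x1]; s=800/(x1-x0)
    a=cv2.resize(a,None,fx=s,fy=s,interpolation=cv2.INTER_CUBIC)
    cv2.imwrite(f'pics/{c}0c.png',a)
E
```

```text
(no output)
```

View pics/top0c.png

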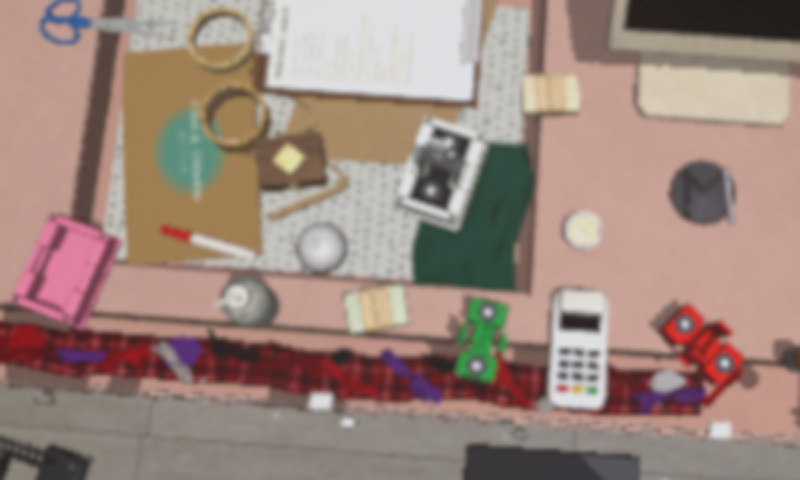

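View pics/side0c.png

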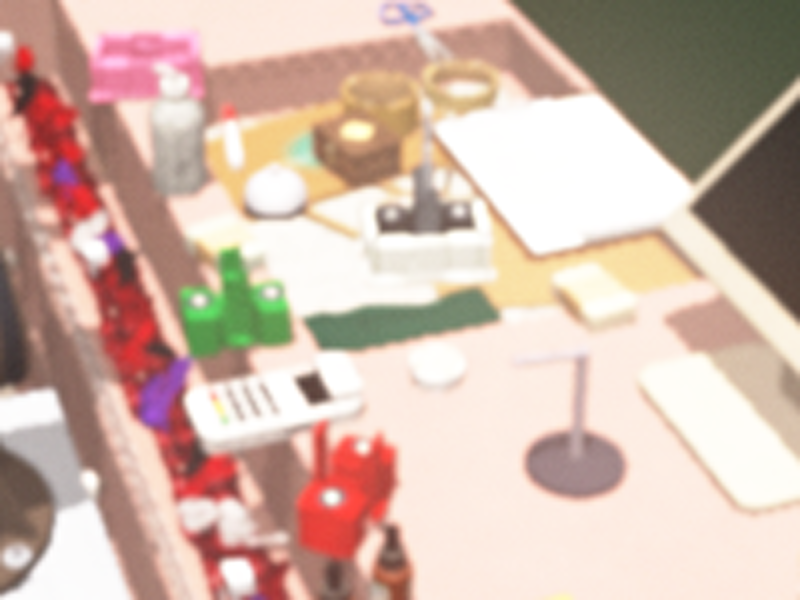

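The top view shows the white dock at about (316,193), the peg stand foot at (414,202) with its peg near column 424, and the look-alikes in green, red and pink. The side view shows the dock at (327,212), the tag above it near (326,185), and the peg from tip (349,239) to post (366,239).

```bash
python3 - <<'E'
from h import *
np.set_printoptions(precision=4,suppress=True)
print(K('top')[1][0,0],K('side')[1][0,0])
T=lambda n,a,b:print(n,tri([('top',a),('side',b)]))
print('grip@80',atz('top',(315,190.6),.080),atz('side',(326.5,198.9),.080))
print('dock@0',atz('top',(314.2,194),0),atz('side',(325.8,216.2),0))
T('tag_grip',(312.2,182.4),(325.7,180)); T('eye',(314,185.7),(327.5,192.1))
print('stand',atz('top',(414,203.8),0),atz('side',(365.8,265.9),0))
T('mid',(425.4,203.6),(352.6,237.8));T('tip',(427.8,212.8),(351.1,237.5))
for n,c,uv,z in [('tin','top',(368.5,216),.02),('soapR','top',(356.5,165),.028),('bell','top',(270,222),.025),('soapL','top',(291,246),.028),('ringbox','top',(260,190),.047),('card','top',(367,261),.03)]: print(n,atz(c,uv,z))
# expected peg in images given tip z .131 and foot
for c,(x0,x1,y0,y1) in {'top':(285,345,165,225),'side':(295,355,165,225)}.items():
    pass
a=cv2.imread('pics/top0.png');b=cv2.imread('pics/side0.png')
f=lambda i,x0,y0,w=50,h=50:cv2.resize(i[y0:y0+h,x0:x0+w],(400,300 if h*4==w*3 else 400),interpolation=cv2.INTER_CUBIC)
m=np.vstack([np.hstack([f(a,290,172,50,37),f(a,395,185,50,37)])[:296],np.hstack([f(b,303,175,50,37),f(b,335,235,50,37)])[:296]])if 0 else None
g=lambda i,x0,y0:cv2.resize(i[y0:y0+36,x0:x0+48],(400,300),interpolation=cv2.INTER_CUBIC)
cv2.imwrite('pics/m0.png',np.vstack([np.hstack([g(a,292,172),g(a,395,187)]),np.hstack([g(b,304,180),g(b,340,235)])]))
E
```

```text
369.26809411878975 473.5307613312525
grip@80 [0.549  0.2435 0.08  ] [0.5457 0.2336 0.08  ]
dock@0 [0.5557 0.2482 0.    ] [0.543  0.2321 0.    ]
tag_grip [0.553  0.2527 0.1552]
eye [0.5579 0.2479 0.1017]
stand [ 0.5445 -0.115   0.    ] [ 0.5575 -0.1123  0.    ]
mid [ 0.5085 -0.1164  0.1368]
tip [ 0.4876 -0.1254  0.1454]
tin [0.4846 0.0501 0.02  ]
soapR [0.6673 0.1024 0.028 ]
bell [0.4384 0.3947 0.025 ]
soapL [0.3595 0.3136 0.028 ]
ringbox [0.5459 0.4377 0.047 ]
card [0.3262 0.0496 0.03  ]
```

View pics/m0.png

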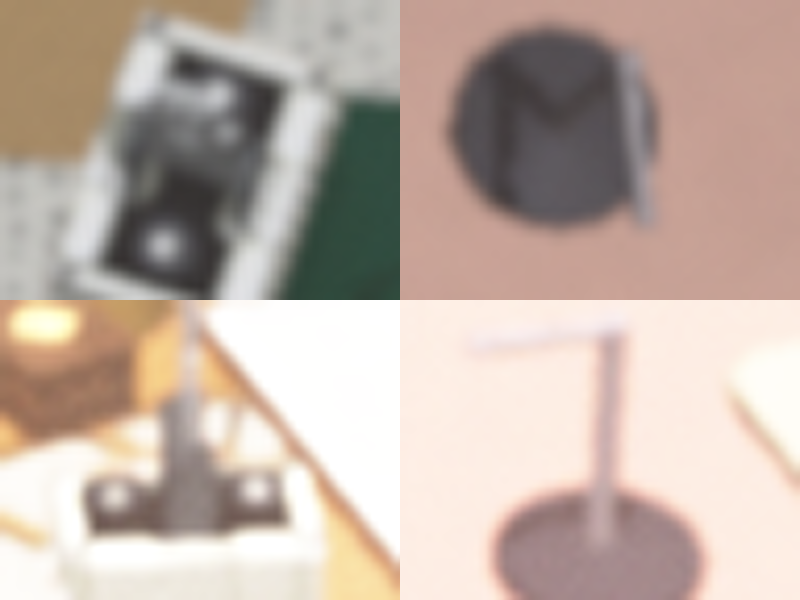

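The crops give these full-image pixels:
- **Dock rim corners (top view):** about (309.8,174.6), (332.6,182.2) and (300.2,203.8).
- **Stand foot:** top view (413.4,202).
- **Peg:** top view from (422.5,193.6) to (424.4,214), side view from (365.4,238) to (348.2,239.8).

I'll fit poses to these and overlay the result.

```bash
cat > fit.py <<'E'
from h import *
from scipy.optimize import least_squares
def place(p,P): 
    c,s=np.cos(p[2]),np.sin(p[2]); P=np.array(P,float); return np.c_[p[0]+c*P[:,0]-s*P[:,1],p[1]+s*P[:,0]+c*P[:,1],P[:,2]]
def fit(p0,obs):
    f=lambda p:np.ravel([proj(c,place(p,[P]))[0]-uv for c,uv,P in obs])
    r=least_squares(f,p0,loss='soft_l1',f_scale=1.); return r.x, r.fun.reshape(-1,2)
E
python3 - <<'E'
from fit import *
np.set_printoptions(precision=4,suppress=True)
st,r=fit([.545,-.115,0],[('top',(413.4,202),(0,0,0)),('top',(424.4,213.6),(-.066,0,.131)),('side',(348.5,239.6),(-.066,0,.131)),('side',(365.4,237.6),(0,0,.128)),('side',(364.2,264.4),(0,0,.005))])
print('stand',st);print(r)
dk,r=fit([.55,.24,-.3],[('top',(309.8,174.6),(.065,.046,.048)),('top',(332.6,182.2),(.065,-.046,.048)),('top',(300.2,203.8),(-.065,.046,.048)),
 ('side',(326.5,198.9),(0,0,.080)),('side',(325.7,180),(0,0,.159)),('side',(327.5,192.1),(0,0,.124)),('top',(312.2,182.4),(0,0,.159)),('top',(314,185.7),(0,0,.124)),('top',(315,190.6),(0,0,.08))])
print('dock',dk);print(r)
np.save('fit.npy',[st,dk])
tiles=[]
box=lambda a,b,z:[(a,b,z),(a,-b,z),(-a,-b,z),(-a,b,z)]
ci=lambda z:[(.045*np.cos(t),.045*np.sin(t),z) for t in np.linspace(0,6.28,40)]
tag=[(0,y,.056+z) for y,z in[(-.02,0),(.02,0),(.02,.085),(.013,.085),(.013,.122),(-.013,.122),(-.013,.085),(-.02,.085)]]
for c,o in(('top',[(290,168),(395,184)]),('side',[(302,170),(338,232)])):
    im=cv2.imread(f'pics/{c}0.png');row=[]
    for k,(x0,y0) in enumerate(o):
        S=8; t=cv2.resize(im[y0:y0+37,x0:x0+50] if 1 else 0,(400,296),interpolation=cv2.INTER_CUBIC)
        for P,col in ([(box(.065,.046,.048),(0,0,255)),(box(.05,.025,.056),(255,0,0)),(tag,(0,255,0))] if k==0 else [(ci(.0),(0,0,255)),([(0,0,0),(0,0,.128)],(0,255,0)),([(0,0,.12),(-.066,0,.131)],(255,0,0))]):
            q=((proj(c,place((dk,st)[k],P))-(x0,y0)+.5)*8-.5).astype(int)
            cv2.polylines(t,[q],True,col,1)
        row.append(t)
    tiles.append(np.hstack(row))
cv2.imwrite('pics/ov.png',np.vstack(tiles))
E
```

```text
stand [ 0.5505 -0.1124  0.0707]
[[-0.0734  0.1342]
 [-0.1703 -0.0248]
 [-0.1472  0.4941]
 [ 0.5294 -1.5694]
 [-0.1556  0.8266]]
dock [ 0.5499  0.2448 -0.3183]
[[-0.0172 -3.3542]
 [ 1.2608 -1.4896]
 [-4.7657  0.6589]
 [-0.0319 -1.5444]
 [ 0.9838 -0.0979]
 [-0.9128 -4.3733]
 [ 1.9865  1.9747]
 [ 0.3842  1.3935]
 [-0.3825 -0.2976]]
```

View pics/ov.png

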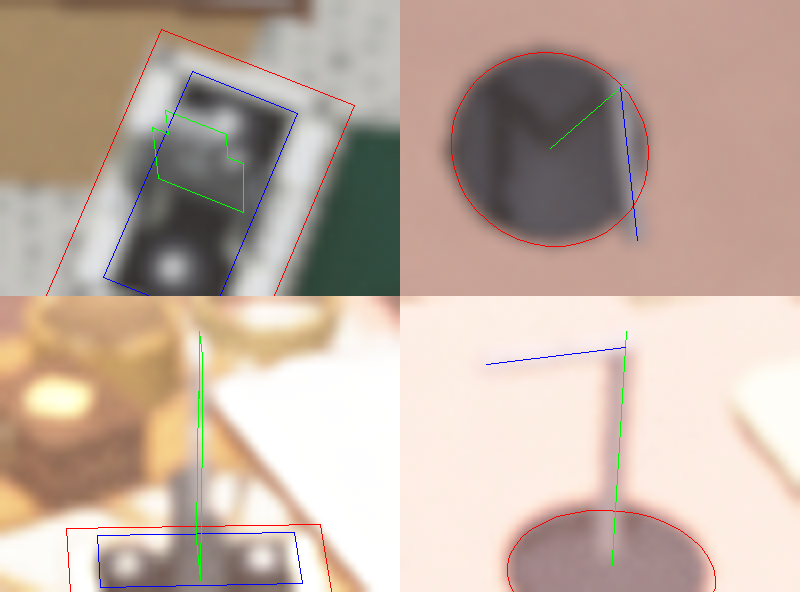

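```bash
R='' ; python3 -m handwheel '[{"delta_pos":[0.94,-0.98,0],"dr":[0,0,-6.8]},{"delta_pos":[0.94,-0.98,0],"dr":[0,0,-6.8]},{"delta_pos":[0.94,-0.98,0],"dr":[0,0,-6.8]},{"delta_pos":[0.94,-0.98,0],"dr":[0,0,-6.8]},{"delta_pos":[0.94,-0.98,0],"dr":[0,0,-6.8]},{"delta_pos":[0.94,-0.98,0],"dr":[0,0,-6.8]},{"delta_pos":[0.94,-0.98,0],"dr":[0,0,-6.8]},{"delta_pos":[0.94,-0.98,0],"dr":[0,0,-6.8]},{"delta_pos":[0.94,-0.98,0],"dr":[0,0,-6.8]},{"delta_pos":[0.94,-0.98,0],"dr":[0,0,-6.8]}]' -1 20
python3 -m handwheel '[{"delta_pos":[0.94,-0.98,0],"dr":[0,0,-6.8]},{"delta_pos":[0.94,-0.98,0],"dr":[0,0,-6.8]},{"delta_pos":[0.94,-0.98,0],"dr":[0,0,-6.8]},{"delta_pos":[0.94,-0.98,0],"dr":[0,0,-6.8]},{"delta_pos":[0,0,0],"dr":[0,0,0]},{"delta_pos":[0,0,0],"dr":[0,0,0]}]'
```

```text
t: 2.2
eef_pos: [0.4347, 0.3624, 0.2459]
ee_rot: [-3.141, 0.0, -1.418]
force: [0.7, 0.3, 0.9]
width: 0.0877
gripper_force: 0.0
t: 2.8
eef_pos: [0.5471, 0.2451, 0.2453]
ee_rot: [3.141, -0.0, -1.89]
force: [-0.6, 0.4, 0.5]
width: 0.0875
gripper_force: 0.0
```

```bash
python3 -m handwheel '[{"delta_pos":[0,0,-0.7],"dr":[0,0,0]},{"delta_pos":[0,0,-0.7],"dr":[0,0,0]},{"delta_pos":[0,0,-0.7],"dr":[0,0,0]},{"delta_pos":[0,0,-0.77],"dr":[0,0,0]},{"delta_pos":[0,0,0],"dr":[0,0,0]}]' 0.3 4
python3 - <<'E'
from h import *
from fit import place
save('top','top1.png');save('side','side1.png')
rows=[]
for c,o in(('top',(290,165)),('side',(302,165))):
    im=cv2.imread(f'pics/{c}1.png');x0,y0=o
    rows.append(cv2.resize(im[y0:y0+50,x0:x0+50],(400,400),interpolation=cv2.INTER_CUBIC))
    for q in('tag_grip','tag_eye','cassette_grip'): print(c,q,[(np.round(m['location'],1).tolist(),round(m['conf'],2)) for m in mark_of(c,q)[:2]])
    print(proj(c,[get_state()['eef_pos']]))
print(get_state()['width'])
cv2.imwrite('pics/g1.png',np.hstack(rows))
E
```

```text
t: 3.3
eef_pos: [0.5443, 0.2459, 0.1566]
ee_rot: [3.138, -0.004, -1.887]
force: [0.2, -1.1, 0.3]
width: 0.0531
gripper_force: 0.0
top tag_grip [([313.7, 185.8], 0.49)]
top tag_eye [([315.9, 185.4], 0.59)]
top cassette_grip [([416.4, 260.2], 0.64), ([313.8, 189.2], 0.57)]
[[313.47119874 185.03401119]]
side tag_grip [([328.2, 181.8], 0.57)]
side tag_eye [([326.8, 190.1], 0.53)]
side cassette_grip [([278.2, 218.5], 0.82), ([303.4, 263.6], 0.71)]
[[325.81734734 179.51019526]]
0.03148190021509723
```

View pics/g1.png

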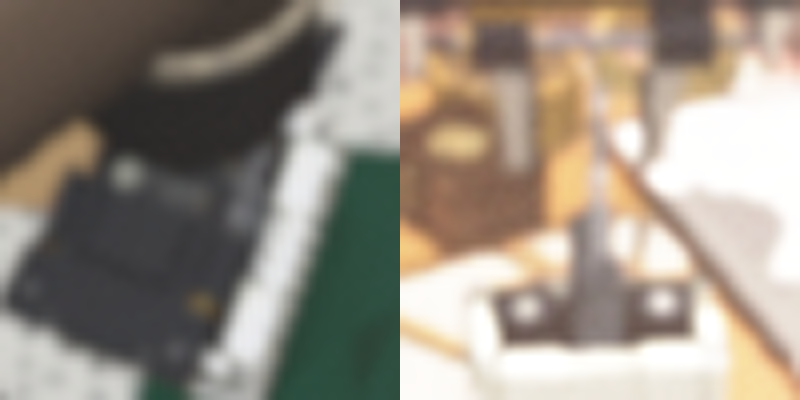

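The side view shows finger inner edges at tile columns 532 and 640, centre 586, with the tag at about 595. The tag is about 3 mm further along +x, so I'll shift and close gently.

```bash
python3 -m handwheel '[{"delta_pos":[0.08,-0.03,0],"dr":[0,0,0]},{"delta_pos":[0,0,0],"dr":[0,0,0]},{"delta_pos":[0,0,0],"dr":[0,0,0]},{"delta_pos":[0,0,0],"dr":[0,0,0]},{"delta_pos":[0,0,0],"dr":[0,0,0]},{"delta_pos":[0,0,0],"dr":[0,0,0]}]' 1 5
```

```text
t: 4.3
eef_pos: [0.549, 0.2451, 0.1594]
ee_rot: [-3.142, -0.0, -1.888]
force: [0.8, -0.2, -0.5]
width: 0.006
gripper_force: 5.0
```

```bash
python3 -m handwheel '[{"delta_pos":[0,0,0],"dr":[0,0,0]},{"delta_pos":[0,0,0.4],"dr":[0,0,0]},{"delta_pos":[0,0,0.6],"dr":[0,0,0]},{"delta_pos":[0,0,0.6],"dr":[0,0,0]},{"delta_pos":[0,0,0.4],"dr":[0,0,0]},{"delta_pos":[0,0,0],"dr":[0,0,0]}]' 1 35
python3 -m handwheel '[{"delta_pos":[-0.32,-1,0],"dr":[0,0,2.2]},{"delta_pos":[-0.32,-1,0],"dr":[0,0,2.2]},{"delta_pos":[-0.32,-1,0],"dr":[0,0,2.2]},{"delta_pos":[-0.32,-1,0],"dr":[0,0,2.2]},{"delta_pos":[-0.32,-1,0],"dr":[0,0,2.2]},{"delta_pos":[-0.32,-1,0],"dr":[0,0,2.2]},{"delta_pos":[-0.32,-1,0],"dr":[0,0,2.2]},{"delta_pos":[-0.32,-1,0],"dr":[0,0,2.2]},{"delta_pos":[-0.32,-1,0],"dr":[0,0,2.2]},{"delta_pos":[-0.32,-1,0],"dr":[0,0,2.2]}]'
python3 -m handwheel '[{"delta_pos":[0,-0.8,-0.5],"dr":[0,0,0.8]},{"delta_pos":[0,-0.8,-0.5],"dr":[0,0,0]},{"delta_pos":[0,-0.57,-0.5],"dr":[0,0,0]},{"delta_pos":[0,0,-0.27],"dr":[0,0,0]},{"delta_pos":[0,0,0],"dr":[0,0,0]},{"delta_pos":[0,0,0],"dr":[0,0,0]}]'
python3 - <<'E'
from h import *
save('top','top2.png');save('side','side2.png')
rows=[]
for c,o in(('top',(395,180)),('side',(322,222))):
    im=cv2.imread(f'pics/{c}2.png');x0,y0=o
    rows.append(cv2.resize(im[y0:y0+50,x0:x0+50],(400,400),interpolation=cv2.INTER_CUBIC))
    for q in('tag_grip','tag_eye','peg_tip','peg_mid'): print(c,q,[(np.round(m['location'],1).tolist(),round(m['conf'],2)) for m in mark_of(c,q)[:2]])
    e=get_state()['eef_pos'];print(e,proj(c,[e,e-[0,0,.035]]))
cv2.imwrite('pics/g2.png',np.hstack(rows))
E
```

```text
t: 4.9
eef_pos: [0.5498, 0.2458, 0.2219]
ee_rot: [-3.139, 0.003, -1.888]
force: [-1.0, 1.0, -0.3]
width: 0.0058
gripper_force: 35.0
t: 5.9
eef_pos: [0.4519, -0.0559, 0.2189]
ee_rot: [3.141, 0.0, -1.503]
force: [1.3, -0.4, -0.4]
width: 0.0056
gripper_force: 35.0
t: 6.5
eef_pos: [0.4531, -0.1195, 0.1664]
ee_rot: [3.141, -0.0, -1.49]
force: [0.5, 0.4, -0.3]
width: 0.0058
gripper_force: 35.0
top tag_grip []
top tag_eye []
top peg_tip []
top peg_mid []
[ 0.4533074  -0.11948656  0.16684183] [[427.98490359 221.40793372]
 [424.92112807 223.13010623]]
side tag_grip [([339.7, 232.6], 0.42)]
side tag_eye [([341.6, 244.2], 0.44), ([290.5, 199.5], 0.24)]
side peg_tip [([349.9, 240.3], 0.84)]
side peg_mid [([353.6, 238.1], 0.62)]
[ 0.45304554 -0.11979904  0.16650354] [[340.02849338 233.53181821]
 [339.75672953 242.40711853]]
```

View pics/g2.png

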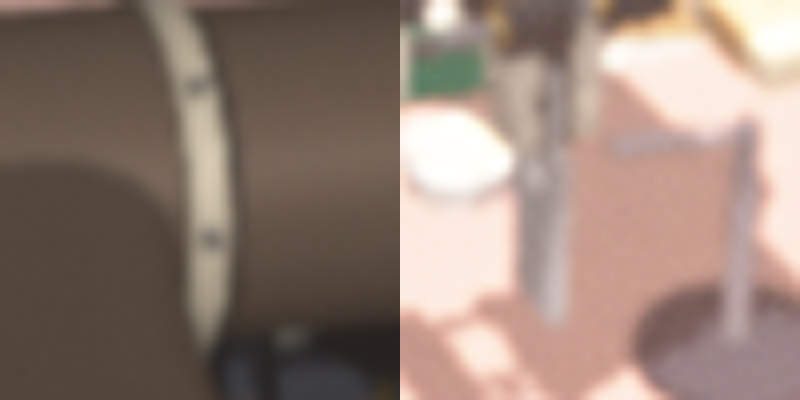

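The side view shows the tag hanging upright at tile columns 520–575, and the peg from tip (612,145) to post (745,125). The arm hides the peg in the top view. I'll refine the peg line from the first top picture and check the tag against the model.

```bash
python3 - <<'E'
from fit import *
np.set_printoptions(precision=2,suppress=True,linewidth=200)
st=np.load('fit.npy')[0]
im=cv2.imread('pics/top0.png').astype(float)
print('st',st, place(st,[(-.062,0,.131)]))
a=proj('top',place(st,[(-d,0,.12+.176*d) for d in np.linspace(.006,.066,7)]));print(a)
print((im[192:216,416:430,2]-im[192:216,416:430,0]).astype(int))  # r-b
print(im[192:216,416:430,1].astype(int))
s=cv2.imread('pics/side2.png');x0,y0,S=330,228,12
t=cv2.resize(s[y0:y0+45,x0:x0+45],None,fx=S,fy=S,interpolation=cv2.INTER_CUBIC)
g=np.array([.4531,-.1198,0]);
tag=[(0,y,.1665-.103+z) for y,z in[(-.02,0),(.02,0),(.02,.085),(.013,.085),(.013,.122),(-.013,.122),(-.013,.085),(-.02,.085)]]
eye=[(0,.009*np.cos(k),.1315+.009*np.sin(k)) for k in np.linspace(0,6.28,20)]
for P,p,c in((tag,(.4531,-.1198,.081),(0,255,0)),(eye,(.4531,-.1198,.081),(0,255,0)),([(0,0,.12),(-.067,0,.132)],st,(255,0,0))):
    cv2.polylines(t,[((proj('side',place(p,P))-(x0,y0)+.5)*S-.5).astype(int)],True,c,1)
cv2.imwrite('pics/ov2.png',t)
E
```

```text
st [ 0.55 -0.11  0.07] [[ 0.49 -0.12  0.13]]
[[422.34 196.23]
 [422.66 199.07]
 [422.98 201.93]
 [423.3  204.8 ]
 [423.63 207.7 ]
 [423.95 210.61]
 [424.28 213.54]]
[[ 3  6 12 22 31 35 36 39 45 48 49 48 49 49]
 [ 0  1  3  8 15 16 17 26 40 48 48 49 49 49]
 [ 1  0  2  4  6  6  6 15 35 46 48 48 48 48]
 [ 0  2  2  4  4  3  4 12 33 46 48 49 48 48]
 [ 1  4  5  6  5  4  3 11 31 44 49 49 48 49]
 [ 3  4  6  6  5  4  2  6 23 40 47 49 49 49]
 [ 5  6  6  6  4  3  2  3 14 34 45 48 49 49]
 [ 6  5  4  4  3  3  2  2  9 28 44 48 49 48]
 [ 5  4  3  2  3  3  2  1  5 24 43 48 49 48]
 [ 4  2  1  2  3  3  2  2  4 22 41 48 49 49]
 [ 2  1  0  0  1  2  3  2  4 22 42 49 50 50]
 [ 1  0  1  0  0  2  3  2  4 21 42 48 50 49]
 [ 1  0  1  1  1  1  3  2  4 22 42 50 49 50]
 [ 0  1  2  1  1  1  3  2  6 24 43 50 49 49]
 [ 0  1  0  1  0  1  3  3  9 29 44 49 49 50]
 [ 0  0  0  1  1  1  2  3 13 34 47 49 49 50]
 [ 0  1 -1  0  1  1  2  3 13 35 47 49 49 50]
 [ 0  0  0  0  1  2  3  3 13 34 47 50 50 50]
 [ 0  0  1  0  3  7  8  5 12 30 45 49 50 50]
 [ 0  1  1  4 10 20 19  8 10 28 44 50 50 50]
 [ 3  5  9 16 26 34 30 15 10 24 42 
[... 862 characters left out ...]
4  82  82  81  89 117 134 121 119 147 160 161 161]
 [ 86  84  82  82  81  87 111 134 130 127 148 160 161 160]
 [ 86  85  85  83  81  84 106 133 138 139 152 160 161 161]
 [ 87  86  84  83  81  84 102 132 147 151 156 160 161 160]
 [ 88  85  85  84  81  82  99 132 152 157 159 160 160 161]
 [ 87  87  86  85  83  81  97 130 150 155 158 161 160 161]
 [ 87  86  86  85  85  88  98 128 148 153 157 160 162 161]
 [ 87  86  86  87  94 105 113 129 147 153 158 161 162 161]
 [ 88  91  92 100 115 129 131 135 150 154 157 160 162 161]
 [103 109 114 127 140 149 145 142 149 153 157 160 161 161]
 [133 137 141 148 155 159 154 151 153 155 158 161 161 161]
 [154 155 156 158 160 160 159 158 159 160 160 161 161 162]]
```

View pics/ov2.png

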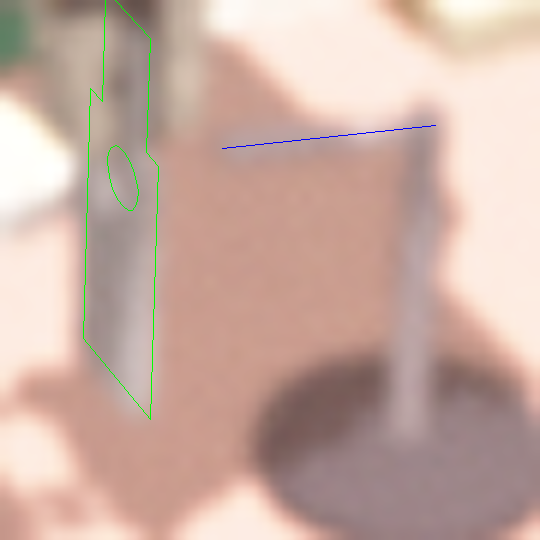

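The predicted tag outline matches the picture. The peg sits about 1 mm toward +y of the fit. I'll correct for that and advance slowly along the peg.

```bash
python3 -m handwheel '[{"delta_pos":[0.3,0.07,0],"dr":[0,0,0.3]},{"delta_pos":[0.3,0.02,0],"dr":[0,0,0]},{"delta_pos":[0.3,0.02,0],"dr":[0,0,0]},{"delta_pos":[0.25,0.02,0],"dr":[0,0,0]},{"delta_pos":[0.25,0.02,0],"dr":[0,0,0]},{"delta_pos":[0,0,0],"dr":[0,0,0]},{"delta_pos":[0,0,0],"dr":[0,0,0]}]'
```

```text
t: 7.7
eef_pos: [0.4949, -0.1154, 0.1661]
ee_rot: [3.141, 0.0, -1.485]
force: [-0.7, -0.4, 0.2]
width: 0.0059
gripper_force: 35.0
```

```bash
python3 -m handwheel '[{"delta_pos":[0.2,0.015,-0.04],"dr":[0,0,0]},{"delta_pos":[0.2,0.015,-0.04],"dr":[0,0,0]},{"delta_pos":[0.2,0.015,-0.04],"dr":[0,0,0]},{"delta_pos":[0.1,0.005,-0.01],"dr":[0,0,0]},{"delta_pos":[0,0,0],"dr":[0,0,0]},{"delta_pos":[0,0,0],"dr":[0,0,0]}]'
python3 - <<'E'
from h import *
save('side','side3.png')
im=cv2.imread('pics/side3.png');x0,y0=330,225
cv2.imwrite('pics/g3.png',cv2.resize(im[y0:y0+45,x0:x0+50],None,fx=12,fy=12,interpolation=cv2.INTER_CUBIC))
E
```

```text
t: 8.3
eef_pos: [0.5159, -0.1139, 0.1623]
ee_rot: [3.141, 0.0, -1.485]
force: [0.6, 0.7, -0.3]
width: 0.006
gripper_force: 35.0
```

View pics/g3.png

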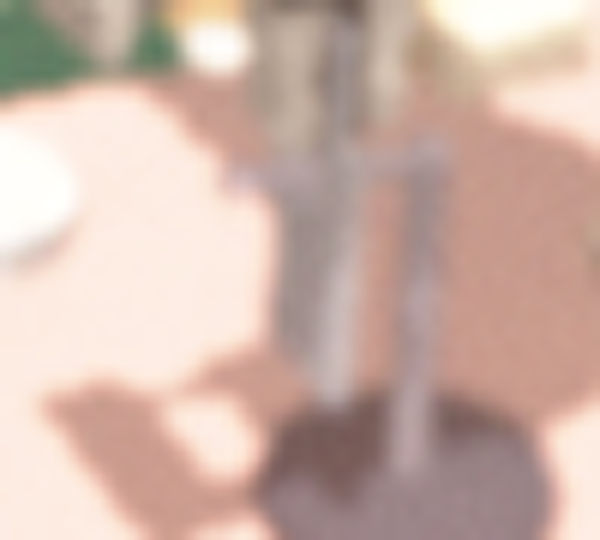

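The peg now shows on both sides of the tag: its tip emerges at tile (230,175) to the left, and it runs to the post on the right. The eye is threaded, so I'll lower onto the peg and open slightly.

```bash
python3 -m handwheel '[{"delta_pos":[0,0,-0.1],"dr":[0,0,0]},{"delta_pos":[0,0,-0.05],"dr":[0,0,0]},{"delta_pos":[0,0,0],"dr":[0,0,0]},{"delta_pos":[0,0,0],"dr":[0,0,0]}]' 1 35
python3 -m handwheel '[{"delta_pos":[0,0,0],"dr":[0,0,0]},{"delta_pos":[0,0,0],"dr":[0,0,0]},{"delta_pos":[0,0,0],"dr":[0,0,0]}]' 0.5 10
python3 -m handwheel '[{"delta_pos":[0,0,0.2],"dr":[0,0,0]},{"delta_pos":[0,0,0.5],"dr":[0,0,0]},{"delta_pos":[0,0,0.8],"dr":[0,0,0]},{"delta_pos":[0,0,0.5],"dr":[0,0,0]},{"delta_pos":[0,0,0.5],"dr":[0,0,0]},{"delta_pos":[0,0,0],"dr":[0,0,0]}]'
```

```text
t: 8.75
eef_pos: [0.5159, -0.1139, 0.1579]
ee_rot: [3.141, -0.0, -1.485]
force: [0.5, -0.5, -0.8]
width: 0.0059
gripper_force: 35.0
t: 9.05
eef_pos: [0.5161, -0.1139, 0.1581]
ee_rot: [-3.141, -0.0, -1.485]
force: [-0.6, 0.0, -0.3]
width: 0.0206
gripper_force: 0.0
t: 9.65
eef_pos: [0.5172, -0.114, 0.2356]
ee_rot: [-3.137, -0.0, -1.485]
force: [-0.5, -0.4, 0.2]
width: 0.022
gripper_force: 0.0
```

```bash
python3 -m handwheel '[{"delta_pos":[0.09,1,0],"dr":[0,0,5.6]},{"delta_pos":[0.09,1,0],"dr":[0,0,5.6]},{"delta_pos":[0.09,1,0],"dr":[0,0,5.6]},{"delta_pos":[0.09,1,0],"dr":[0,0,5.6]},{"delta_pos":[0.09,1,0],"dr":[0,0,5.6]},{"delta_pos":[0.09,1,0],"dr":[0,0,5.6]},{"delta_pos":[0.09,1,0],"dr":[0,0,5.6]},{"delta_pos":[0.09,1,0],"dr":[0,0,5.6]},{"delta_pos":[0.09,1,0],"dr":[0,0,5.6]},{"delta_pos":[0.09,1,0],"dr":[0,0,5.6]}]' -1 10
python3 -m handwheel '[{"delta_pos":[0.09,1,0],"dr":[0,0,5.6]},{"delta_pos":[0.09,0.98,0],"dr":[0,0,5.4]},{"delta_pos":[0,0,0],"dr":[0,0,0]},{"delta_pos":[0,0,0],"dr":[0,0,0]}]'
python3 - <<'E'
from h import *
rows=[]
for c,(x0,y0) in(('top',(395,180)),('side',(330,225))):
    save(c,c+'4.png');im=cv2.imread(f'pics/{c}4.png')
    rows.append(cv2.resize(im[y0:y0+45,x0:x0+45],None,fx=8.5,fy=8.5,interpolation=cv2.INTER_CUBIC))
cv2.imwrite('pics/g4.png',np.hstack(rows))
E
```

```text
t: 10.65
eef_pos: [0.5427, 0.1873, 0.2325]
ee_rot: [3.141, 0.0, -0.504]
force: [0.7, -0.7, -0.7]
width: 0.0874
gripper_force: 0.0
t: 11.05
eef_pos: [0.548, 0.2458, 0.2321]
ee_rot: [3.14, 0.001, -0.316]
force: [0.1, -0.9, 0.8]
width: 0.0875
gripper_force: 0.0
```

View pics/g4.png

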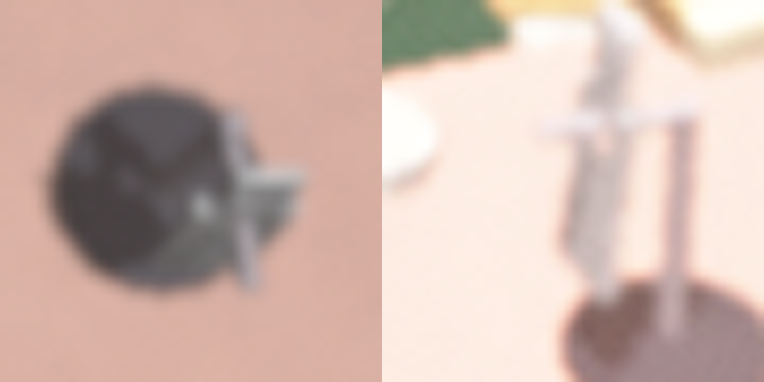

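The tag hangs by its eye on the peg in both views, crossing the peg at about (240,200) in the top tile and (605,125) in the side tile. Now I'll descend to the catches.

```bash
python3 -m handwheel '[{"delta_pos":[0.03,0,-0.8],"dr":[0,0,0]},{"delta_pos":[0,0,-0.8],"dr":[0,0,0]},{"delta_pos":[0,0,-0.8],"dr":[0,0,0]},{"delta_pos":[0,0,-0.8],"dr":[0,0,0]},{"delta_pos":[0,0,-0.8],"dr":[0,0,0]},{"delta_pos":[0,0,-0.7],"dr":[0,0,0]},{"delta_pos":[0,0,-0.4],"dr":[0,0,0]},{"delta_pos":[0,0,0],"dr":[0,0,0]}]'
python3 -m handwheel '[{"delta_pos":[0,0,0],"dr":[0,0,0]},{"delta_pos":[0,0,0],"dr":[0,0,0]},{"delta_pos":[0,0,0],"dr":[0,0,0]},{"delta_pos":[0,0,0],"dr":[0,0,0]},{"delta_pos":[0,0,0],"dr":[0,0,0]},{"delta_pos":[0,0,0],"dr":[0,0,0]}]' 1 5
```

```text
t: 11.95
eef_pos: [0.5486, 0.2442, 0.0785]
ee_rot: [3.139, 0.002, -0.317]
force: [0.2, -0.3, -0.2]
width: 0.0875
gripper_force: 0.0
t: 12.55
eef_pos: [0.5495, 0.2458, 0.0805]
ee_rot: [-3.141, -0.001, -0.316]
force: [-0.0, 0.6, 4.4]
width: 0.0453
gripper_force: 4.3
```

Both catches are pressed partway with no sideways load. Next I'll squeeze to the stop.

```bash
python3 -m handwheel '[{"delta_pos":[0,0,0],"dr":[0,0,0]},{"delta_pos":[0,0,0],"dr":[0,0,0]},{"delta_pos":[0,0,0],"dr":[0,0,0]},{"delta_pos":[0,0,0],"dr":[0,0,0]}]' 1 30
```

```text
t: 12.95
eef_pos: [0.5497, 0.2458, 0.081]
ee_rot: [-3.141, -0.001, -0.315]
force: [-2.2, -0.4, 8.1]
width: 0.039
gripper_force: 29.9
```

```bash
python3 -m handwheel '[{"delta_pos":[0,0,0.2],"dr":[0,0,0]},{"delta_pos":[0,0,0.2],"dr":[0,0,0]},{"delta_pos":[0,0,0],"dr":[0,0,0]}]' 1 35
```

```text
t: 13.25
eef_pos: [0.5495, 0.2458, 0.0927]
ee_rot: [-3.141, -0.0, -0.316]
force: [-0.1, 0.8, -0.7]
width: 0.0383
gripper_force: 34.7
```

```bash
python3 -m handwheel '[{"delta_pos":[0,0,0.3],"dr":[0,0,0]},{"delta_pos":[0,0,0.3],"dr":[0,0,0]},{"delta_pos":[0,0,0.2],"dr":[0,0,0]},{"delta_pos":[0,0,0],"dr":[0,0,0]},{"delta_pos":[0,0,0],"dr":[0,0,0]}]'
python3 - <<'E'
from h import *
im=save('side','side5.png')[:,:,::-1];x0,y0=295,160
cv2.imwrite('pics/g5.png',cv2.resize(im[y0:y0+65,x0:x0+70],None,fx=9,fy=9,interpolation=cv2.INTER_CUBIC))
E
```

```text
t: 13.75
eef_pos: [0.5494, 0.2457, 0.1164]
ee_rot: [-3.141, -0.0, -0.316]
force: [1.5, 1.8, -0.5]
width: 0.0381
gripper_force: 34.7
```

View pics/g5.png

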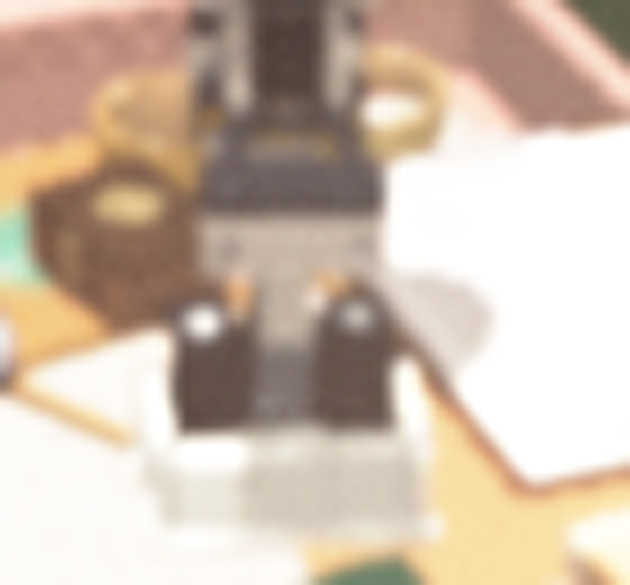

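The cassette is coming up level out of the dock: its black body spans tile rows 290–430 above the white rim. I'll lift the rest, to about 125 mm in total.

```bash
python3 -m handwheel '[{"delta_pos":[0,0,0.4],"dr":[0,0,0]},{"delta_pos":[0,0,0.6],"dr":[0,0,0]},{"delta_pos":[0,0,0.6],"dr":[0,0,0]},{"delta_pos":[0,0,0.6],"dr":[0,0,0]},{"delta_pos":[0,0,0.5],"dr":[0,0,0]},{"delta_pos":[0,0,0.3],"dr":[0,0,0]},{"delta_pos":[0,0,0],"dr":[0,0,0]},{"delta_pos":[0,0,0],"dr":[0,0,0]},{"delta_pos":[0,0,0],"dr":[0,0,0]},{"delta_pos":[0,0,0],"dr":[0,0,0]}]'
python3 - <<'E'
from h import *
im=save('side','side6.png')[:,:,::-1];x0,y0=295,145
cv2.imwrite('pics/g6.png',cv2.resize(im[y0:y0+125,x0:x0+95],None,fx=4.8,fy=4.8,interpolation=cv2.INTER_CUBIC))
s=get_state();print(s['eef_pos'],s['force'],s['width'],s['gripper_force'])
E
```

```text
t: 14.8
eef_pos: [0.5489, 0.2452, 0.205]
ee_rot: [3.14, 0.001, -0.316]
force: [0.7, -1.6, -3.1]
width: 0.0386
gripper_force: 34.7
[0.54902494 0.24524945 0.20516649] [-0.35127101  0.62620595 -3.24169953] 0.03827974548676223 34.72585737705231
```

View pics/g6.png

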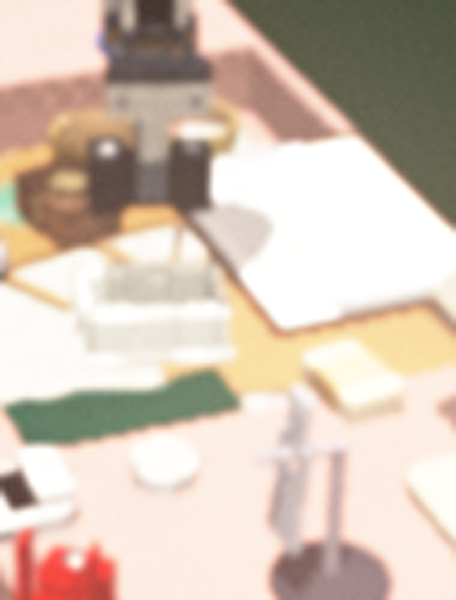

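The cassette is held level and clear above the empty dock, around tile (150,170), and the tag still hangs on the peg at (295,455). Lift is about 124 mm, so I'll hand in.

```bash
python3 -c "
from station import job_done
print(job_done())"
```

```text
the job is handed in; nothing more can be done
None
```

The job is handed in: the tag hangs by its eye on the peg, and the cassette is held level about 12 cm above its seat with both catches squeezed; no verdict came back.

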